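# Clip the lid of the food box shut all round

### The job

The lid lies on the glass biscuit box, but the four flap clips round its rim are still sticking out. Go round the box and fold each flap down and press it in against the glass with closed fingertips until all four have clicked shut and hang flat against the sides. The box stays standing on the worktop, neither lifted nor tipped (it may shift a few centimetres under the pressing), and the other things are left where they stand.

Things in the scene. Friction and masses are not known exactly. Their poses are not given: they have to be found in the camera images.
- food_box: Clear glass food box with a white plastic lid lying in place, biscuits inside, dark non-slip silicone band round its foot: glass 130 mm (box x) by 180 mm (box y), 62 mm tall, 73 mm with the lid. Loose, about 1.6 kg: stays put under a level push of 10 N, slides at about 13 to 25 N. Origin: centre of its underside; at yaw 0 x points away from the robot, y to its left (yaw within 0.5 rad). One flap clip in the middle of each side.
- clip_near (a joint): Angle of the flap on the side that faces the robot (box -x). 0 = closed, hanging straight down, clicked over the glass rib; grows as its lower edge swings out and up; 1.57 = level. Stays where it is left; from 0.36 inwards the catch springs it back (up to 5 N at the lip) until, at about 0.12, it snaps over to 0. A level push on a flap open over about 0.5 may jam: fold it down from above first.
- clip_near_lip (a point): Outer edge, at mid length, of the lip that stands out along that flap's lower edge. White plate 100 mm long, 26 mm deep, 3 mm thick, hinged along its upper edge on a line 66 mm above the worktop, 69 mm from the box centre along box -x; the lip is 24.5 mm from that line. Closed: lower edge 39.5 mm up, outer face 1.5 mm and lip 4.5 mm outside the hinge line. Axes: z lip to hinge, x outwards.
- clip_far (a joint): Angle of the flap on the side away from the robot (box +x). 0 = closed, hanging straight down, clicked over the glass rib; grows as its lower edge swings out and up; 1.57 = level. Stays where it is left; from 0.36 inwards the catch springs it back (up to 5 N at the lip) until, at about 0.12, it snaps over to 0. A level push on a flap open over about 0.5 may jam: fold it down from above first.
- clip_far_lip (a point): Outer edge, at mid length, of the lip that stands out along that flap's lower edge. White plate 100 mm long, 26 mm deep, 3 mm thick, hinged along its upper edge on a line 66 mm above the worktop, 69 mm from the box centre along box +x; the lip is 24.5 mm from that line. Closed: lower edge 39.5 mm up, outer face 1.5 mm and lip 4.5 mm outside the hinge line. Axes: z lip to hinge, x outwards.
- clip_left (a joint): Angle of the flap on the short side at the robot's left (box +y). 0 = closed, hanging straight down, clicked over the glass rib; grows as its lower edge swings out and up; 1.57 = level. Stays where it is left; from 0.36 inwards the catch springs it back (up to 5 N at the lip) until, at about 0.12, it snaps over to 0. A level push on a flap open over about 0.5 may jam: fold it down from above first.
- clip_left_lip (a point): Outer edge, at mid length, of the lip that stands out along that flap's lower edge. White plate 68 mm long, 26 mm deep, 3 mm thick, hinged along its upper edge on a line 66 mm above the worktop, 94 mm from the box centre along box +y; the lip is 24.5 mm from that line. Closed: lower edge 39.5 mm up, outer face 1.5 mm and lip 4.5 mm outside the hinge line. Axes: z lip to hinge, x outwards.
- clip_right (a joint): Angle of the flap on the short side at the robot's right (box -y). 0 = closed, hanging straight down, clicked over the glass rib; grows as its lower edge swings out and up; 1.57 = level. Stays where it is left; from 0.36 inwards the catch springs it back (up to 5 N at the lip) until, at about 0.12, it snaps over to 0. A level push on a flap open over about 0.5 may jam: fold it down from above first.
- clip_right_lip (a point): Outer edge, at mid length, of the lip that stands out along that flap's lower edge. White plate 68 mm long, 26 mm deep, 3 mm thick, hinged along its upper edge on a line 66 mm above the worktop, 94 mm from the box centre along box -y; the lip is 24.5 mm from that line. Closed: lower edge 39.5 mm up, outer face 1.5 mm and lip 4.5 mm outside the hinge line. Axes: z lip to hinge, x outwards.
- spice_jar: Amber glass spice jar with a steel cap, 42 mm across, 85 mm tall, near a corner of the box, loose, to be left alone. Origin: centre of its underside, z up.
- mug: Blue ceramic mug, 80 mm across plus a handle, 88 mm tall, near a corner of the box, loose, to be left alone. Origin: centre of its underside, z up.
- ramekin: Small white ceramic bowl, 84 mm across, 45 mm tall, near a corner of the box, loose, to be left alone. Origin: centre of its underside, z up.
- tin: Food tin with a paper band, 72 mm across, 80 mm tall, loose, to be left alone. Origin: centre of its underside, z up.
- pepper_mill: Turned dark wooden pepper mill, 58 mm across, 170 mm tall, loose, to be left alone. Origin: centre of its underside, z up.
- spray_bottle: White trigger spray bottle, 72 mm across, 216 mm tall, loose, to be left alone. Origin: centre of its underside, z up.
- spatula: Wooden spatula lying flat on the worktop, 280 mm long, loose, to be left alone. Origin: on its underside near the middle; x along it.
Mind the look-alikes: they are no part of the job. Of the things that look like the food_box, the middle-sized one is meant.

How it is judged:
At the end, for the whole second after the job is handed in: All four flaps are clicked shut (each within 0.06 rad of hanging straight down), the box stands upright and still on the worktop within 60 mm of where it started, and no bystander is more than 30 mm from its start or tipped (over 0.3 rad) (value of joint each of clip_near, clip_far, clip_left, clip_right below 0.06 rad and height (world z) of food_box below 0.005 m and angle between food_box's own z axis and vertical below 0.05 rad and distance of food_box from where it was at the start of the episode below 0.06 m and linear speed of food_box below 0.01 m/s and distance of each of spice_jar, mug, ramekin, tin, pepper_mill, spray_bottle, spatula from where it was at the start of the episode below 0.03 m and angle between each of spice_jar, mug, ramekin, tin, pepper_mill, spray_bottle's own z axis and vertical below 0.3 rad); the robot touches nothing.
It fails at once if the box is lifted more than 12 mm off the worktop (height (world z) of food_box above 0.012 m).
It fails at once if the box is tipped by more than 0.12 rad (angle between food_box's own z axis and vertical above 0.12 rad).
It fails at once if the box is shoved more than 60 mm from where it stood (distance of food_box from where it was at the start of the episode above 0.06 m).
It fails at once if another thing on the worktop is moved more than 30 mm or tipped by more than 0.3 rad (distance of any of spice_jar, mug, ramekin, tin, pepper_mill, spray_bottle, spatula from where it was at the start of the episode above 0.03 m or angle between any of spice_jar, mug, ramekin, tin, pepper_mill, spray_bottle's own z axis and vertical above 0.3 rad).
It also fails if it takes over 58 s, if anything falls off the work surface, if the arm or the gripper's body presses on something with over 40 N, if the wrist force passes 120 N, or if a joint passes its speed limit or range.

### The arm

A 7-joint arm with a two-finger parallel gripper is mounted at the origin on the work surface. World frame = base frame: x ahead of the robot, y to its left, z up, the work surface at z = 0. Lengths are in m, angles in rad, forces in N, time in s.
With the tool pointing down it reaches from about 0.425 to 0.925 m from the base axis. Payload 6.8 kg.
Tool frame: the origin (TCP) lies midway between the tips of the shut fingers; the grasp point (between the pads) lies 19 mm behind it; z points along the fingers, y is the direction in which the jaws open and shut (so a half turn about z gives the same grasp; the last joint's range is limited). The gripper opens to 85 mm and grips with 20 to 120 N. Pads are 22 mm wide; open, the fingers measure 114 mm over their backs; the gripper's body (76 mm by 85 mm) begins 54 mm behind the grasp point. The pads swing forward as they close: fully open they stand 13 mm farther back than shut.
Start: joints at [1.238, 0.477, 0.022, 1.555, -0.011, 1.109, -0.083], TCP at [0.15, -0.658, 0.231] pointing down, gripper open.
Joint ranges: [-2.96, 2.96], [-0.34, 2.1], [-1.41, 1.46], [0.24, 2.44], [-1.37, 4.51], [0.17, 1.92], [-2.96, 2.96]. Speed limits (rad/s): [2.39, 2.39, 3.14, 3.14, 3.14, 3.14, 3.14].

### API

Orientations are given as a unit quaternion [x, y, z, w].
In Python, from workcell import observe, get_image, sign_off, regions_of, mark_of gives the robot as it stands. The module is installed in compiled form; this text tells all that it offers.
- The arm moves only by the tool play_rows, never from a script. Its argument "series" is a list of rows, each a list of 7 numbers: the opening, from 0 (shut) to 1 (fully open), then the shift along the tool's x, y, z each as a share of 100 mm, from -1 to 1, then the turn, a rotation vector about the tool's x, y, z each as a share of 90 degrees, from -1 to 1. In form: [[jaw, x, y, z, rx, ry, rz], ...]. A call has exactly 8 rows; each row is the pose to reach, as a shift and turn from the pose commanded when the call began, along the tool's axes at that moment; what a row does not reach only later rows make up. A row lasts 1/8 s, in which the tool goes at most 62.5 mm and 10.7 degrees, less where a joint would pass 70% of its speed; a pose out of reach is approached as far as the arm can. A call with a number of a shift or a turn outside -1 to 1 is refused whole. A call with a gripper value outside its range is refused whole. The fingers move at their own pace and stop on an object; "squeeze" is the grip in N (left out, the last holds). Time passes only in rows, so rows that repeat a pose let the fingers close, or fill a call up. It gives the time, the measured TCP pose, the force and the opening at its end, in the units of the state.
- observe(): the state, without advancing time (a new reading comes with each control period).
- get_image(name): name is "side" or "top" or "wrist"; returns a dict with "img" (480x640x3 uint8, red, green, blue), "fx", "fy", "cx", "cy" (pixels), "R" (3x3) and "t" (3): a world point X has camera coordinates R X + t; the wrist camera has in their place "T_tool_cam" (4x4, takes a point from camera to tool coordinates, whose origin is the TCP and whose axes are the flange's). Camera axes: x right, y down, z forward; pixel columns grow to the right and rows downward; lengths in m; the calibration is good to about 2 mm. A picture is of the moment at which its call begins: read the wrist's pose just before it. There is no depth.
- sign_off(): hands the job in, once; it reports no verdict.
Trained networks look in the newest picture that a camera, given by its name, has taken for a name from the list of things; names that differ only in an ending like _2 or _b are one class to them, and where a whole thing is asked for, a point or a joint stands for the part that bears it (a point fixed in the world has none). Each returns a list of dicts, best first, with "confidence" (0 to 1); they miss things now and then, are a little off and sometimes report something else, mostly with a low value. They report only what shows in the picture. A call takes as long as a camera call. They do not tell look-alikes from the thing itself.
- regions_of(camera, name): "pixels" (480x640 bool, what is visible of it) and "centre" ([column, row] in pixels, amid what is visible of it).
- mark_of(camera, name): "centre" ([column, row] in pixels: a listed point, or the origin of a listed thing).
The state is a dict: "time": time; "q": joint angles; "qvel": joint speeds; "joint_torque": joint torques, N m; "position": TCP position; "orientation": TCP orientation; "ft_force": force on the tool from outside, world axes, zero at the start; "wrist_torque": the same for the moment, N m; "grip_width": opening from 0.0 (shut) to 1.0 (fully open).
Only numpy, scipy, OpenCV 4.12 (cv2) and the standard library are available. Lean on these libraries where they do the work, as an engineer would, in place of code of your own. Each camera call takes 0.05 s, during which the arm holds its last target.

## Working session

There is one attempt and no reset: what is moved stays moved. The work goes in short steps, Python scripts to look and compute and a tool call to move; the robot and the scene stay as the last step left them, time stands still between calls to the robot, and variables do not carry over. Pictures are saved under pics/ and viewed, and the job is handed in when it is done.

Besides the shell and the picture viewer there is one more tool, called after ">>>" by a JSON object that holds its "api" and its "payload", one argument or row to a line. play_rows: Moves the arm, as the interface text tells. Its arguments: {"type":"object","properties":{"series":{"type":"array"},"squeeze":{"type":"number"}},"required":["series"]}

```bash
mkdir -p pics
python3 - <<'E'
from workcell import *
import cv2
s=observe();print(s)
for n in("top","side","wrist"):
    g=get_image(n);cv2.imwrite(f"pics/{n}0.png",g["img"][:,:,::-1])
    print(n,g["fx"],g["fy"],g["cx"],g["cy"],g.get("R"),g.get("t"),g.get("T_tool_cam"))
E
```

```text
{'time': 0.0, 'q': array([ 1.23792788,  0.47780508,  0.02235102,  1.55645925, -0.01149047,
        1.10927019, -0.08310418]), 'qvel': array([-0.00029075, -0.00286082, -0.00056938,  0.00297762, -0.00011563,
        0.0007378 , -0.00042755]), 'joint_torque': array([ 6.92622743e-04, -5.96452117e+01,  1.60786740e+00, -2.81192029e+01,
        1.23925356e-02,  9.30491136e-03,  9.73416803e-06]), 'position': array([ 0.15028975, -0.65745397,  0.23031929]), 'orientation': array([ 9.93690480e-01,  1.12153498e-01, -1.75202810e-04, -8.89655672e-04]), 'ft_force': array([ 0.08331659, -0.20203474,  0.21552453]), 'wrist_torque': array([-0.03547075, -0.08570951, -0.01702066]), 'grip_width': 0.9983946276518333}
top 444.2154716960251 444.2154716960251 310.1174892525103 235.9521800504074 [[-0.01953775 -0.99946018 -0.02641254]
 [-0.98623575  0.02360402 -0.16365176]
 [ 0.16418686  0.02285161 -0.98616453]] [-0.0013811   0.51616716  1.05286505] None
side 449.62081050584095 449.62081050584095 319.34763160025216 236.76895696509015 [[-0.85168193 -0.52357418 -0.02253815]
 [-0.30147652  0.5246735  -0.79613418]
 [ 0.42866047 -0.67125837 -0.60470026]] [0.41525021 0.21832054 0.73342088] None
wrist 428.81814807850975 428.81814807850975 323.4267701995668 237.29499179939694 None None [[ 8.78149693e-04 -9.65116887e-01 -2.61817922e-01  6.56035099e-02]
 [ 9.99999446e-01  6.95506503e-04  7.90259637e-04  1.08747942e-03]
 [-5.80596853e-04 -2.61818471e-01  9.65116963e-01 -1.42715034e-01]
 [ 0.00000000e+00  0.00000000e+00  0.00000000e+00  1.00000000e+00]]
```

View pics/top0.png

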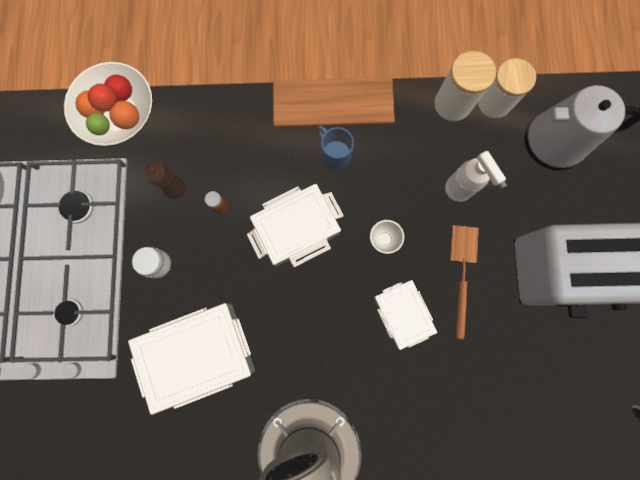

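View pics/side0.png

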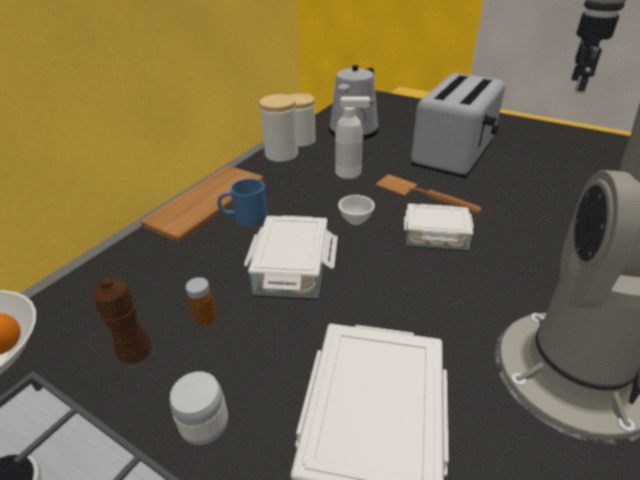

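The three look-alikes in the top picture are at (190,358), the largest; (295,225), the middle-sized; and (405,315), the smallest. The task means the middle-sized one at (295,225), whose flaps stand out. I'll confirm it in enlarged crops.

```bash
cat > h.py <<'E'
import numpy as np, cv2
from workcell import *
from scipy.spatial.transform import Rotation as Rn
def proj(g,X):
    c=np.atleast_2d(X)@np.array(g["R"]).T+g["t"]; return np.c_[g["fx"]*c[:,0]/c[:,2]+g["cx"],g["fy"]*c[:,1]/c[:,2]+g["cy"]]
def back(g,uv,z):
    R=np.array(g["R"]);C=-R.T@g["t"];d=R.T@np.array([(uv[0]-g["cx"])/g["fx"],(uv[1]-g["cy"])/g["fy"],1]);return C+d*(z-C[2])/d[2]
E
python3 - <<'E'
from h import *
gt=get_image("top");gs=get_image("side")
a=cv2.resize(gt["img"][165:285,225:365],None,fx=5,fy=5,interpolation=cv2.INTER_CUBIC);cv2.imwrite("pics/ct.png",a[:,:,::-1])
a=cv2.resize(gs["img"][195:310,230:350],None,fx=5,fy=5,interpolation=cv2.INTER_CUBIC);cv2.imwrite("pics/cs.png",a[:,:,::-1])
for cam,g in(("top",gt),("side",gs)):
  for n in "food_box spice_jar mug ramekin tin pepper_mill spray_bottle spatula clip_near_lip clip_far_lip clip_left_lip clip_right_lip".split():
    for r in mark_of(cam,n)[:4]:
        print(cam,n,round(r["confidence"],2),np.round(r["centre"],1),np.round(back(g,r["centre"],0.06 if "lip" in n else 0),3))
E
```

```text
top food_box 0.88 [197.8 356.2] [0.229 0.272 0.   ]
top food_box 0.76 [402.2 316.6] [ 0.315 -0.236  0.   ]
top food_box 0.61 [294.6 226.8] [0.548 0.028 0.   ]
top spice_jar 0.56 [220.1 202.7] [0.617 0.222 0.   ]
top ramekin 0.59 [384.1 240. ] [ 0.508 -0.2    0.   ]
top tin 0.9 [158.7 264.1] [0.459 0.377 0.   ]
top pepper_mill 0.91 [176.6 189.6] [0.655 0.337 0.   ]
top spray_bottle 0.78 [455.6 188.2] [ 0.639 -0.39   0.   ]
top spatula 0.86 [462.  281.5] [ 0.399 -0.389  0.   ]
top clip_near_lip 0.97 [312.7 260.1] [ 0.454 -0.018  0.06 ]
top clip_near_lip 0.68 [181.4 317.1] [0.325 0.296 0.06 ]
top clip_near_lip 0.68 [380.1 322.3] [ 0.304 -0.173  0.06 ]
top clip_far_lip 0.64 [209.2 395.6] [0.146 0.227 0.06 ]
top clip_far_lip 0.51 [425.6 306.9] [ 0.338 -0.281  0.06 ]
top clip_far_lip 0.47 [279.1 197.2] [0.612 0.062 0.06 ]
top clip_left_lip 0.65 [250.3 243.4] [0.498 0.133 0.06 ]
top clip_left_lip 0.54 [240.5 337.8] [0.275 0.155 0.06 ]
top clip_left_lip 0.52 [392.6 285.8] [ 0.389 -0.206  0.06 ]
top clip_right_lip 0.68 [139.4 375.1] [0.194 0.391 0.06 ]
top clip_right_lip 0.67 [464.6 282.3] [ 
[... 690 characters left out ...]
ula 0.59 [426.3 194.3] [ 0.403 -0.395  0.   ]
side clip_near_lip 0.88 [335.6 254.1] [ 0.449 -0.002  0.06 ]
side clip_near_lip 0.84 [303.6 402.4] [0.325 0.305 0.06 ]
side clip_near_lip 0.79 [438.  240.9] [ 0.29  -0.143  0.06 ]
side clip_far_lip 0.59 [445.8 429.1] [0.141 0.241 0.06 ]
side clip_far_lip 0.45 [252.5 245.8] [0.609 0.06  0.06 ]
side clip_far_lip 0.42 [353.6 217.7] [ 0.478 -0.131  0.06 ]
side clip_left_lip 0.82 [282.1 289.7] [0.482 0.135 0.06 ]
side clip_left_lip 0.58 [383.3 341.7] [0.274 0.15  0.06 ]
side clip_left_lip 0.44 [404.6 223.5] [ 0.372 -0.166  0.06 ]
side clip_right_lip 0.57 [471.6 228.6] [ 0.243 -0.218  0.06 ]
side clip_right_lip 0.49 [295.8 216.7] [ 0.591 -0.071  0.06 ]
```

View pics/ct.png

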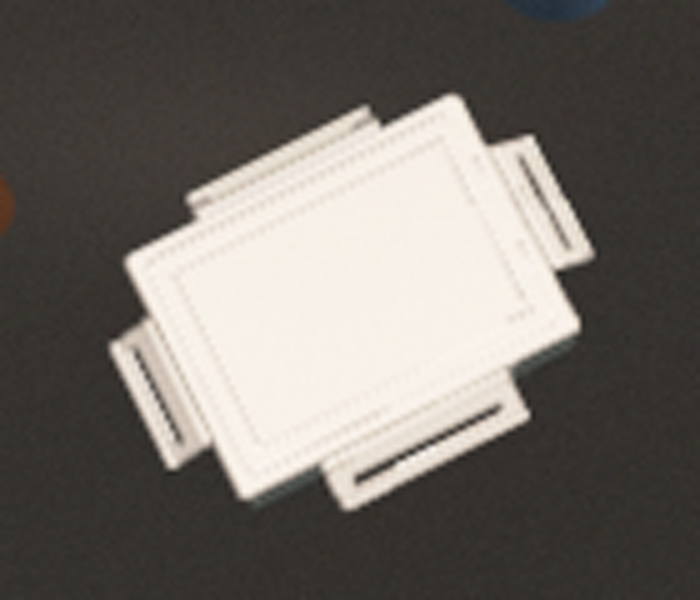

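View pics/cs.png

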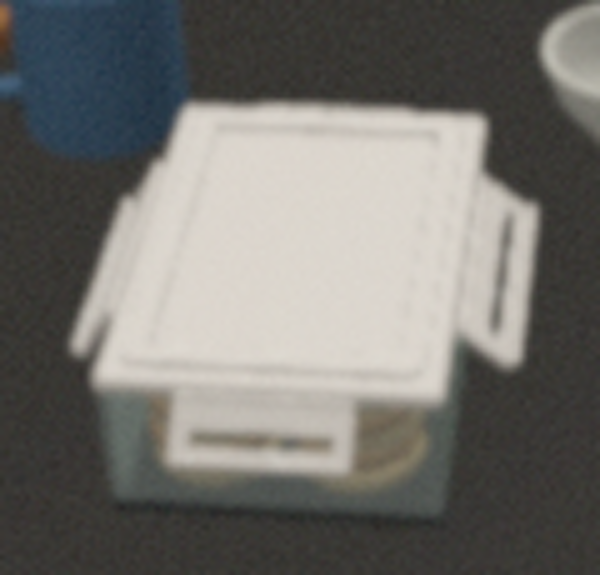

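The crops confirm the middle box, yawed about 0.45 rad, with all four flaps out. The crop corners give me enough to fit its pose and the flap angles.

```bash
cat > fit.py <<'E'
from h import *
from scipy.optimize import least_squares
S={"near":((-1,0),69,50),"far":((1,0),69,50),"left":((0,1),94,34),"right":((0,-1),94,34)}
def flap(name,th):
    o,h,l=S[name];o=np.array([*o,0]);t=np.array([-o[1],o[0],0])
    # tip, outer face
    m=o*(h+26*np.sin(th)+1.5*np.cos(th))+np.array([0,0,66-26*np.cos(th)+1.5*np.sin(th)])
    return np.array([m+t*l,m-t*l])/1000
def W(p,P): return P@Rn.from_euler('z',p[2]).as_matrix().T+[p[0],p[1],0]
E
python3 - <<'E'
from fit import *
gt=get_image("top");gs=get_image("side")
lid_t=[(127,258),(457,95),(580,327),(247,500)];ot=(225,165)   # fl fr nr nl
lid_s=[(93,385),(185,105),(487,117),(447,402)];os=(230,195)
sg=[(1,1),(1,-1),(-1,-1),(-1,1)]
F=[("t","near",(348,510),(530,415)),("t","far",(190,200),(370,107)),("t","left",(110,345),(175,470)),("t","right",(535,137),(592,258)),
("s","left",(165,465),(352,472)),("s","near",(518,368),(540,205)),("s","far",(72,350),(128,197))]
names=list(S)
def unc(c,o): return np.array(c)/5+o-0.4
def match(c,k,n):
    # order pair so as to correspond
    return c
def res(v):
    p=v[:3];th=dict(zip(names,v[3:7]));hx,hy=v[7],v[8];r=[]
    L=W(p,np.array([[a*hx,b*hy,.073] for a,b in sg]))
    r+=list((proj(gt,L)-[unc(c,ot) for c in lid_t]).ravel())
    r+=list((proj(gs,L)-[unc(c,os) for c in lid_s]).ravel()) 
    for k,n,a,b in F:
        g,o=(gt,ot) if k=="t" else (gs,os)
        P=proj(g,W(p,flap(n,th[n])));A=np.array([unc(a,o),unc(b,o)])
        d1=P-A;d2=P[::-1]-A
        r+=list((d1 if abs(d1).sum()<abs(d2).sum() else d2).ravel())
    return np.array(r)
s=least_squares(res,[.545,.03,.45,1,1,1,1,.068,.093],loss="soft_l1")
print(np.round(s.x,4));print(np.round(s.fun if 0 else res(s.x),1))
p=s.x[:3];np.save("pose.npy",s.x)
for n in names: print(n,np.round(W(p,flap(n,s.x[3+names.index(n)])).mean(0),4))
for cam,g in(("top",gt),("side",gs)):
  for n in "mug spice_jar ramekin".split():
    for r in regions_of(cam,n)[:3]:
      yx=np.argwhere(r["pixels"]);print(cam,n,round(r["confidence"],2),r["centre"],yx.min(0),yx.max(0))
E
```

```text
[0.5417 0.0219 0.4508 0.9245 0.6807 0.9773 0.9277 0.066  0.0899]
[-0.1  0.4  0.  -0.   0.5  0.9 -0.1  0.4 -0.4 -2.9 -0.2 -1.1 -0.5 -1.2
 -1.  -2.8 -0.1  0.8  0.3  1.1 -0.1 -0.2 -0.3  0.6  0.6  0.9 -0.3  0.5
 -0.3  0.4  1.   0.1  0.3 -0.3 -0.6  0.3 -0.2 -0.7 -1.   0.8 -0.2  0.3
 -0.6  0.6]
near [ 0.4601 -0.0176  0.0515]
far [0.6196 0.0596 0.0467]
left [0.491  0.1266 0.0527]
right [ 0.5921 -0.0823  0.0516]
top mug 0.88 [336.4, 145.8] [126 318] [168 353]
top mug 0.49 [294.0, 222.1] [184 248] [265 342]
top spice_jar 0.82 [216.2, 197.8] [191 205] [213 227]
top ramekin 0.73 [386.4, 236.9] [220 370] [253 403]
top ramekin 0.66 [282.8, 197.0] [187 263] [207 299]
side mug 0.76 [247.6, 198.7] [178 217] [225 267]
side mug 0.24 [281.6, 280.3] [273 264] [289 300]
side spice_jar 0.61 [202.1, 299.2] [278 186] [324 215]
side spice_jar 0.22 [286.4, 282.0] [273 264] [290 300]
side ramekin 0.97 [355.0, 208.7] [195 339] [224 374]
```

>>> {"api": "play_rows", "payload": {
  "series": [
    [0,0.3,-0.3,0,0,0,-0.07],
    [0,0.5,-0.5,0,0,0,-0.144],
    [0,0.7,-0.6,0,0,0,-0.144],
    [0,1,-0.8,0,0,0,-0.144],
    [0,1,-0.8,0,0,0,-0.144],
    [0,1,-0.8,0,0,0,-0.144],
    [0,1,-0.8,0,0,0,-0.144],
    [0,1,-0.8,0,0,0,-0.144]
  ],
  "squeeze": 40
}}

```text
time: 2.85
position: [0.2293, -0.5584, 0.2312]
orientation: [0.975, 0.223, -0.0, 0.0]
ft_force: [0.9, 0.2, 0.2]
grip_width: 0.003
```

```bash
cat > st.py <<'E'
from h import *
def st():
    s=observe();p=np.load("pose.npy");R=Rn.from_quat(s["orientation"]).as_matrix()
    c=Rn.from_euler('z',-p[2]).apply(np.array(s["position"])-[p[0],p[1],0])
    f=Rn.from_euler('z',-p[2]).apply(s["ft_force"])
    print("t",round(s["time"],2),"pos",np.round(s["position"],4),"boxframe mm",np.round(c*1000,1),"F box",np.round(f,1),"grip",round(s["grip_width"],3),"yawx",round(np.arctan2(R[1,0],R[0,0]),4),"tilt",np.round(R[:2,2],4))
    return s,R
if __name__=="__main__":
    s,R=st()
E
python3 st.py
```

```text
t 2.85 pos [ 0.2293 -0.5584  0.2312] boxframe mm [-533.9 -386.2  231.2] F box [ 0.9 -0.2  0.2] grip 0.003 yawx 0.4491 tilt [-0.0003 -0.0001]
```

>>> {"api": "play_rows", "payload": {
  "series": [
    [0,0.4,-0.2,0,0,0,0],
    [0,0.8,-0.4,0,0,0,0],
    [0,1,-0.5,0,0,0,0],
    [0,1,-0.5,0,0,0,0],
    [0,1,-0.5,0,0,0,0],
    [0,1,-0.5,0,0,0,0],
    [0,1,-0.5,0,0,0,0],
    [0,1,-0.5,0,0,0,0]
  ]
}}

```text
time: 3.85
position: [0.298, -0.4695, 0.2312]
orientation: [0.975, 0.223, -0.0, -0.0]
ft_force: [0.3, 1.2, -0.5]
grip_width: -0.001
```

>>> {"api": "play_rows", "payload": {
  "series": [
    [0,0.4,-0.2,0,0,0,0],
    [0,0.8,-0.4,0,0,0,0],
    [0,1,-0.5,0,0,0,0],
    [0,1,-0.5,0,0,0,0],
    [0,1,-0.5,0,0,0,0],
    [0,1,-0.5,0,0,0,0],
    [0,1,-0.5,0,0,0,0],
    [0,1,-0.5,0,0,0,0]
  ]
}}

```text
time: 4.85
position: [0.3662, -0.3809, 0.2313]
orientation: [0.975, 0.223, -0.0, 0.0]
ft_force: [0.4, -0.0, -0.1]
grip_width: -0.001
```

>>> {"api": "play_rows", "payload": {
  "series": [
    [0,0.4,-0.2,0,0,0,0],
    [0,0.8,-0.4,0,0,0,0],
    [0,1,-0.5,0,0,0,0],
    [0,1,-0.5,0,0,0,0],
    [0,1,-0.5,0,0,0,0],
    [0,1,-0.5,0,0,0,0],
    [0,1,-0.5,0,0,0,0],
    [0,1,-0.5,0,0,0,0]
  ]
}}

```text
time: 5.85
position: [0.4345, -0.2924, 0.2313]
orientation: [0.975, 0.223, -0.0, 0.0]
ft_force: [0.3, -0.1, -0.2]
grip_width: -0.003
```

>>> {"api": "play_rows", "payload": {
  "series": [
    [0,0.4,-0.2,0,0,0,0],
    [0,0.8,-0.4,0,0,0,0],
    [0,1,-0.5,0,0,0,0],
    [0,1,-0.5,0,0,0,0],
    [0,1,-0.5,0,0,0,0],
    [0,1,-0.5,0,0,0,0],
    [0,1,-0.5,0,0,0,0],
    [0,1,-0.5,0,0,0,0]
  ]
}}

```text
time: 6.85
position: [0.5027, -0.2039, 0.2313]
orientation: [0.975, 0.223, 0.0, 0.0]
ft_force: [-1.1, -0.3, 0.8]
grip_width: -0.0
```

>>> {"api": "play_rows", "payload": {
  "series": [
    [0,0.4,-0.2,0.2,0,0,0],
    [0,0.8,-0.4,0.4,0,0,0],
    [0,1,-0.5,0.6,0,0,0],
    [0,1,-0.5,0.9,0,0,0],
    [0,1,-0.5,1,0,0,0],
    [0,1,-0.5,1,0,0,0],
    [0,1,-0.5,1,0,0,0],
    [0,1,-0.5,1,0,0,0]
  ]
}}

```text
time: 7.85
position: [0.5718, -0.1152, 0.1325]
orientation: [0.975, 0.223, 0.001, 0.0]
ft_force: [-0.3, 0.2, 0.6]
grip_width: 0.001
```

Run:
```python
from st import *
st()
g=get_image("wrist");cv2.imwrite("pics/w1.png",g["img"][:,:,::-1])
```

```text
t 7.85 pos [ 0.5718 -0.1152  0.1325] boxframe mm [ -32.6 -136.5  132.5] F box [-0.2  0.4  0.6] grip 0.001 yawx 0.4504 tilt [ 0.0019 -0.0005]
```

View pics/w1.png

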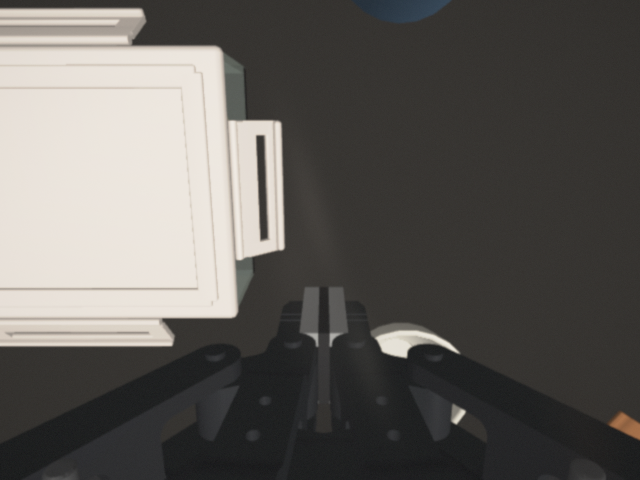

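The wrist view shows the right flap with its outer edge at column 283, rows 122–248, and the lid corners at (220,45) and (236,318). The fingertips, columns 302–345, are thinner than I assumed. I'll measure from this view.

```bash
cat > wr.py <<'E'
from st import *
def wcam():
    s,R=st(); g=get_image("wrist");T=np.array(g["T_tool_cam"]);M=np.eye(4);M[:3,:3]=R;M[:3,3]=s["position"]
    C=M@T; g["R"]=C[:3,:3].T; g["t"]=-C[:3,:3].T@C[:3,3]; g["s"]=s; return g
E
python3 - <<'E'
from wr import *
from fit import *
g=wcam();p=np.load("pose.npy");z=g["s"]["position"]
inv=lambda X:Rn.from_euler('z',-p[2]).apply(X-[p[0],p[1],0])*1000
for n,uv in(("lid fr",(222,46)),("lid nr",(238,318))): print(n,np.round(inv(back(g,uv,.073)),1))
for uv in((282,122),(284,248)): print("flap",np.round(inv(back(g,uv,.0515)),1))
for uv in((304,290),(345,290)): print("tip",np.round(inv(back(g,uv,z[2])),1))
print("proj lid",proj(g,W(p,np.array([[.066,-.09,.073],[-.066,-.09,.073]]))),proj(g,W(p,flap("right",.93))),proj(g,g["s"]["position"]))
E
```

```text
t 7.9 pos [ 0.5717 -0.1151  0.1323] boxframe mm [ -32.7 -136.4  132.3] F box [-0.1 -0.1  0.2] grip 0.002 yawx 0.4505 tilt [ 0.0016 -0.0004]
lid fr [ 64.2 -93.3  73. ]
lid nr [-65.1 -93.6  73. ]
flap [  32.2 -116.7   51.5]
flap [ -33.9 -116.1   51.5]
tip [ -25.6 -130.5  132.3]
tip [ -25.6 -145.1  132.3]
proj lid [[214.16468175  41.48457756]
 [231.04397112 319.64256275]] [[280.03852295 118.32309164]
 [283.26172439 248.19946884]] [[320.53035212 308.49280265]]
```

>>> {"api": "play_rows", "payload": {
  "series": [
    [0,0.2,-0.15,0.1,0,0,0],
    [0,0.33,-0.26,0.3,0,0,0],
    [0,0.33,-0.26,0.5,0,0,0],
    [0,0.33,-0.26,0.62,0,0,0],
    [0,0.33,-0.26,0.7,0,0,0],
    [0,0.33,-0.26,0.78,0,0,0],
    [0,0.33,-0.26,0.86,0,0,0],
    [0,0.33,-0.26,0.86,0,0,0]
  ]
}}

```text
time: 8.95
position: [0.5904, -0.0783, 0.0453]
orientation: [0.975, 0.223, 0.001, 0.001]
ft_force: [3.3, -3.8, -1.3]
grip_width: 0.001
```

```bash
python3 st.py
```

```text
t 8.95 pos [ 0.5904 -0.0783  0.0453] boxframe mm [   0.2 -111.4   45.3] F box [ 1.4 -4.8 -1.3] grip 0.001 yawx 0.45 tilt [ 0.0017 -0.0011]
```

>>> {"api": "play_rows", "payload": {
  "series": [
    [0,0,0.02,-0.1,0,0,0],
    [0,0,0.17,-0.1,0,0,0],
    [0,0,0.17,0.08,0,0,0],
    [0,0,0.17,0.09,0,0,0],
    [0,0,0.1,0.09,0,0,0],
    [0,0,0.03,0.09,0,0,0],
    [0,0,-0.03,0.09,0,0,0],
    [0,0,-0.03,0.09,0,0,0]
  ]
}}

```text
time: 9.95
position: [0.5891, -0.0755, 0.037]
orientation: [0.975, 0.223, 0.001, 0.001]
ft_force: [2.4, -5.9, -1.2]
grip_width: -0.0
```

```bash
python3 st.py
```

```text
t 9.95 pos [ 0.5891 -0.0755  0.037 ] boxframe mm [   0.3 -108.3   37. ] F box [-0.4 -6.4 -1.2] grip -0.0 yawx 0.4505 tilt [ 0.0024 -0.0018]
```

>>> {"api": "play_rows", "payload": {
  "series": [
    [0,0,-0.01,0,0,0,0],
    [0,0,-0.02,0,0,0,0],
    [0,0,-0.03,0,0,0,0],
    [0,0,-0.03,0,0,0,0],
    [0,0,-0.03,0,0,0,0],
    [0,0,-0.03,0,0,0,0],
    [0,0,-0.03,0,0,0,0],
    [0,0,-0.03,0,0,0,0]
  ]
}}

```text
time: 10.95
position: [0.5885, -0.0749, 0.037]
orientation: [0.975, 0.222, 0.001, 0.002]
ft_force: [4.6, -8.3, -2.4]
grip_width: 0.002
```

```bash
python3 st.py
```

```text
t 10.95 pos [ 0.5885 -0.0749  0.037 ] boxframe mm [  -0.  -107.6   37. ] F box [ 0.5 -9.4 -2.4] grip 0.002 yawx 0.4487 tilt [ 0.0036 -0.0036]
```

>>> {"api": "play_rows", "payload": {
  "series": [
    [0,0,0.1,0,0,0,0],
    [0,0,0.25,-0.2,0,0,0],
    [0,0,0.25,-0.6,0,0,0],
    [0,-0.2,0.25,-0.9,0,0,0],
    [0,-0.3,0.25,-0.9,0,0,0],
    [0,-0.3,0.25,-0.9,0,0,0],
    [0,-0.3,0.25,-0.9,0,0,0],
    [0,-0.3,0.25,-0.9,0,0,0]
  ]
}}

```text
time: 11.95
position: [0.5708, -0.1066, 0.1255]
orientation: [0.975, 0.224, -0.0, -0.0]
ft_force: [-0.3, -0.1, -0.1]
grip_width: -0.003
```

Run:
```python
from wr import *
g=wcam();cv2.imwrite("pics/w2.png",g["img"][:,:,::-1])
```

```text
t 11.95 pos [ 0.5708 -0.1066  0.1255] boxframe mm [ -29.8 -128.3  125.5] F box [-0.3  0.1 -0.1] grip -0.003 yawx 0.4517 tilt [-0.0012  0.0006]
```

View pics/w2.png

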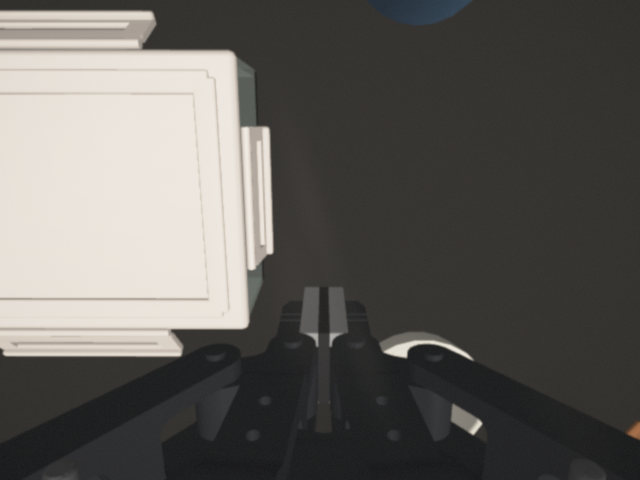

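Run:
```python
from wr import *
from fit import *
g=wcam();p=np.load("pose.npy")
inv=lambda X:Rn.from_euler('z',-p[2]).apply(X-[p[0],p[1],0])*1000
for n,uv in(("lid fr",(235,52)),("lid nr",(248,327))): print(n,np.round(inv(back(g,uv,.073)),1))
for uv in((269,127),(273,253)): print("flap",np.round(inv(back(g,uv,.042)),1))
for th in (0,.1,.2,.3,.4,.5):print(th,np.round(proj(g,W(p,flap("right",th))),0).tolist())
```

```text
t 12.0 pos [ 0.5708 -0.1066  0.1256] boxframe mm [ -29.8 -128.4  125.6] F box [-0.3  0.6 -0.2] grip 0.003 yawx 0.4517 tilt [-0.001   0.0006]
lid fr [ 63.6 -91.9  73. ]
lid nr [-64.  -91.7  73. ]
flap [  32.5 -101.5   42. ]
flap [ -34.9 -101.6   42. ]
0 [[258.0, 124.0], [262.0, 250.0]]
0.1 [[263.0, 124.0], [267.0, 250.0]]
0.2 [[268.0, 124.0], [272.0, 251.0]]
0.3 [[272.0, 124.0], [276.0, 251.0]]
0.4 [[277.0, 124.0], [280.0, 252.0]]
0.5 [[281.0, 124.0], [284.0, 252.0]]
```

Run:
```python
from wr import *
g=wcam();a=g["img"][90:290,200:320];a=cv2.resize(a,None,fx=3,fy=3,interpolation=cv2.INTER_CUBIC)
t=get_image("top")["img"][170:270,255:355];b=cv2.resize(t,None,fx=4,fy=4,interpolation=cv2.INTER_CUBIC)
b=cv2.copyMakeBorder(b,0,200,0,0,cv2.BORDER_CONSTANT)
cv2.imwrite("pics/c2.png",np.hstack([a,b])[:,:,::-1])
```

```text
t 12.05 pos [ 0.5709 -0.1068  0.1257] boxframe mm [ -29.8 -128.5  125.7] F box [-0.7  0.9  0.1] grip -0.003 yawx 0.4515 tilt [-0.0008  0.0004]
```

View pics/c2.png

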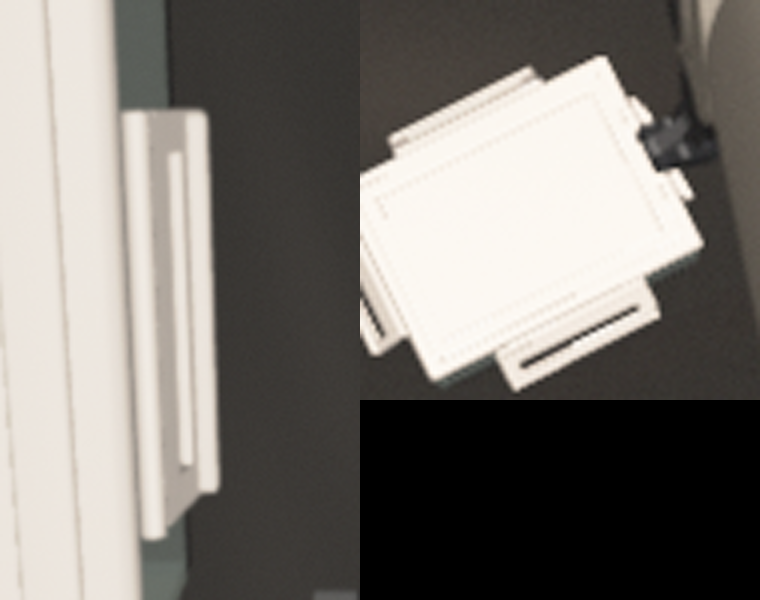

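Run:
```python
from wr import *
g=wcam();p=np.load("pose.npy")
inv=lambda X:Rn.from_euler('z',-p[2]).apply(X-[p[0],p[1],0])*1000
for c in (241.5,245.5,249.5): print(inv(back(g,(c,130),.066)).round(1), inv(back(g,(c,130),.068)).round(1))
for z in (.0415,.043,.045): print(z,inv(back(g,(269.3,130),z)).round(1))
```

```text
t 12.15 pos [ 0.5709 -0.107   0.1259] boxframe mm [ -29.9 -128.7  125.9] F box [-0.4 -0.5 -0.2] grip -0.002 yawx 0.4513 tilt [-0.0005  0.0002]
[ 31.4 -92.1  66. ] [ 31.4 -92.5  68. ]
[ 31.4 -93.9  66. ] [ 31.4 -94.3  68. ]
[ 31.4 -95.8  66. ] [ 31.4 -96.1  68. ]
0.0415 [  30.9 -101.9   41.5]
0.043 [  30.9 -102.    43. ]
0.045 [  31.  -102.3   45. ]
```

The right flap looks shut: the rib fills its slot and the last push felt stiff. On to the far flap.

>>> {"api": "play_rows", "payload": {
  "series": [
    [0,0.3,-0.3,0,0,0,0],
    [0,0.6,-0.6,0,0,0,0],
    [0,0.9,-0.9,0,0,0,0],
    [0,0.9,-1,0,0,0,0],
    [0,0.9,-1,0,0,0,0],
    [0,0.9,-1,0,0,0,0],
    [0,0.9,-1,0,0,0,0],
    [0,0.9,-1,0,0,0,0]
  ]
}}

```text
time: 13.2
position: [0.6082, 0.021, 0.1263]
orientation: [0.975, 0.223, -0.0, 0.0]
ft_force: [-0.5, 0.4, -0.4]
grip_width: 0.001
```

Run:
```python
from wr import *
g=wcam();cv2.imwrite("pics/w3.png",g["img"][:,:,::-1])
```

```text
t 13.2 pos [0.6082 0.021  0.1263] boxframe mm [ 59.5 -29.8 126.3] F box [-0.3  0.6 -0.4] grip 0.001 yawx 0.4495 tilt [-0.     -0.0003]
```

View pics/w3.png

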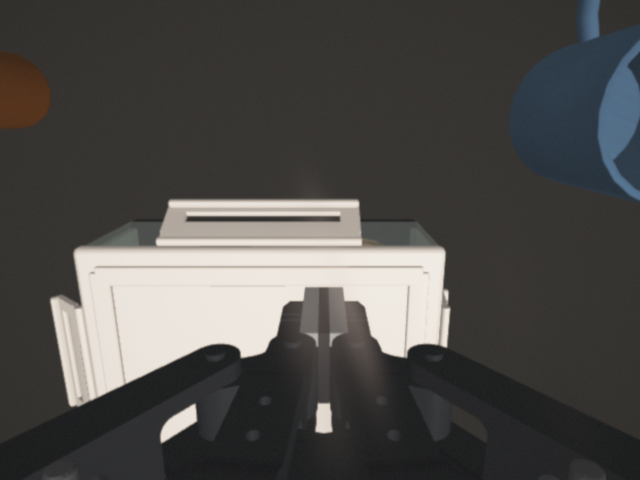

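Run:
```python
from wr import *
g=wcam();p=np.load("pose.npy")
inv=lambda X:Rn.from_euler('z',-p[2]).apply(X-[p[0],p[1],0])*1000
for c in ((78,248),(443,248)): print(inv(back(g,c,.073)).round(1))
for c in ((165,240),(360,240)): print("hinge",inv(back(g,c,.066)).round(1))
for c in ((170,201),(360,201)): print("lip",inv(back(g,c,.047)).round(1),inv(back(g,c,.052)).round(1))
```

```text
t 13.25 pos [0.6083 0.0212 0.1263] boxframe mm [ 59.6 -29.6 126.3] F box [ 0.4 -0.6  0.1] grip 0.001 yawx 0.4499 tilt [ 0.0001 -0.0002]
[66.6 86.3 73. ]
[ 66.5 -87.7  73. ]
hinge [68.6 47.1 66. ]
hinge [ 68.5 -48.7  66. ]
lip [84.5 49.7 47. ] [85.4 47.9 52. ]
lip [ 84.5 -49.9  47. ] [ 85.4 -49.5  52. ]
```

>>> {"api": "play_rows", "payload": {
  "series": [
    [0,0.26,-0.2,0.1,0,0,0],
    [0,0.265,-0.29,0.3,0,0,0],
    [0,0.265,-0.29,0.5,0,0,0],
    [0,0.265,-0.29,0.6,0,0,0],
    [0,0.265,-0.29,0.68,0,0,0],
    [0,0.265,-0.29,0.75,0,0,0],
    [0,0.265,-0.29,0.8,0,0,0],
    [0,0.265,-0.29,0.8,0,0,0]
  ]
}}

```text
time: 14.3
position: [0.6202, 0.0598, 0.0465]
orientation: [0.975, 0.224, 0.001, -0.0]
ft_force: [2.0, 0.2, -0.4]
grip_width: 0.001
```

```bash
python3 st.py
```

```text
t 14.3 pos [0.6202 0.0598 0.0465] boxframe mm [87.1 -0.1 46.5] F box [ 1.8 -0.7 -0.4] grip 0.001 yawx 0.4509 tilt [0.0013 0.0003]
```

>>> {"api": "play_rows", "payload": {
  "series": [
    [0,0.03,0,-0.1,0,0,0],
    [0,0.2,0,-0.1,0,0,0],
    [0,0.2,0,0.08,0,0,0],
    [0,0.2,0,0.09,0,0,0],
    [0,0.1,0,0.09,0,0,0],
    [0,0.04,0,0.09,0,0,0],
    [0,0,0,0.09,0,0,0],
    [0,-0.02,0,0.09,0,0,0]
  ]
}}

```text
time: 15.3
position: [0.6177, 0.0585, 0.0377]
orientation: [0.975, 0.223, 0.0, 0.0]
ft_force: [2.7, 0.6, -2.3]
grip_width: 0.0
```

```bash
python3 st.py
```

```text
t 15.3 pos [0.6177 0.0585 0.0377] boxframe mm [84.4 -0.1 37.7] F box [ 2.7 -0.6 -2.3] grip 0.0 yawx 0.4507 tilt [0.0008 0.    ]
```

>>> {"api": "play_rows", "payload": {
  "series": [
    [0,-0.01,0,0,0,0,0],
    [0,-0.02,0,0,0,0,0],
    [0,-0.03,0,0,0,0,0],
    [0,-0.04,0,0,0,0,0],
    [0,-0.04,0,0,0,0,0],
    [0,-0.04,0,0,0,0,0],
    [0,-0.04,0,0,0,0,0],
    [0,-0.04,0,0,0,0,0]
  ]
}}

```text
time: 16.3
position: [0.6168, 0.0584, 0.0379]
orientation: [0.975, 0.224, 0.003, -0.001]
ft_force: [8.2, 2.9, -5.1]
grip_width: -0.001
```

```bash
python3 st.py
```

```text
t 16.3 pos [0.6168 0.0584 0.0379] boxframe mm [83.5  0.2 37.9] F box [ 8.6 -1.  -5.1] grip -0.001 yawx 0.4515 tilt [0.0054 0.0023]
```

>>> {"api": "play_rows", "payload": {
  "series": [
    [0,0.1,0,0,0,0,0],
    [0,0.22,0,-0.2,0,0,0],
    [0,0.22,-0.1,-0.6,0,0,0],
    [0,0.1,-0.3,-0.88,0,0,0],
    [0,-0.1,-0.6,-0.88,0,0,0],
    [0,-0.3,-0.6,-0.88,0,0,0],
    [0,-0.3,-0.6,-0.88,0,0,0],
    [0,-0.3,-0.6,-0.88,0,0,0]
  ]
}}

```text
time: 17.3
position: [0.5615, 0.0978, 0.1254]
orientation: [0.975, 0.223, 0.0, 0.0]
ft_force: [0.6, 0.3, 0.5]
grip_width: -0.005
```

Run:
```python
from wr import *
g=wcam();cv2.imwrite("pics/w4.png",g["img"][:,:,::-1])
```

```text
t 17.3 pos [0.5615 0.0978 0.1254] boxframe mm [ 50.9  59.7 125.4] F box [0.7 0.  0.5] grip -0.005 yawx 0.4505 tilt [ 0.     -0.0002]
```

View pics/w4.png

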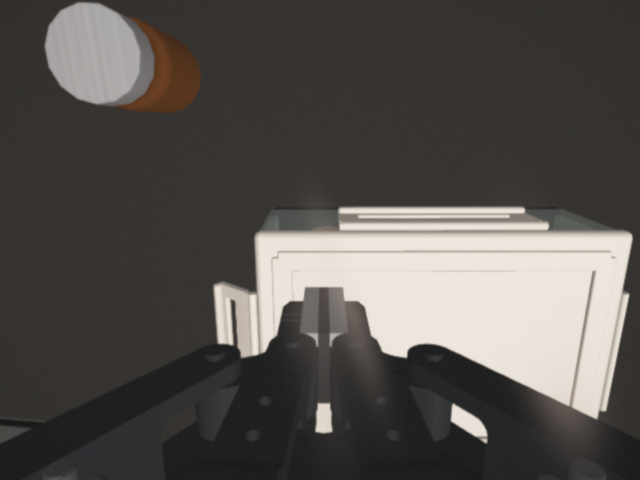

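Run:
```python
from wr import *
g=wcam();p=np.load("pose.npy")
inv=lambda X:Rn.from_euler('z',-p[2]).apply(X-[p[0],p[1],0])*1000
for c in ((257,233),(632,233)): print(inv(back(g,c,.073)).round(1))
for c in ((440,226),): print("hinge",inv(back(g,c,.066)).round(1))
for c in ((340,208),(523,208)): print("lip",inv(back(g,c,.0395)).round(1),inv(back(g,c,.043)).round(1))
a=cv2.resize(g["img"][190:260,240:640],None,fx=2,fy=3,interpolation=cv2.INTER_CUBIC);cv2.imwrite("pics/c4.png",a[:,:,::-1])
```

```text
t 17.35 pos [0.5616 0.0979 0.1253] boxframe mm [ 51.1  59.8 125.3] F box [-0.6  0.7 -0.9] grip -0.0 yawx 0.4504 tilt [0.0001 0.    ]
[65.6 89.9 73. ]
[ 65.7 -86.4  73. ]
hinge [67.3  2.2 66. ]
lip [70.9 49.7 39.5] [71.6 49.8 43. ]
lip [ 70.9 -49.6  39.5] [ 71.6 -47.9  43. ]
```

View pics/c4.png

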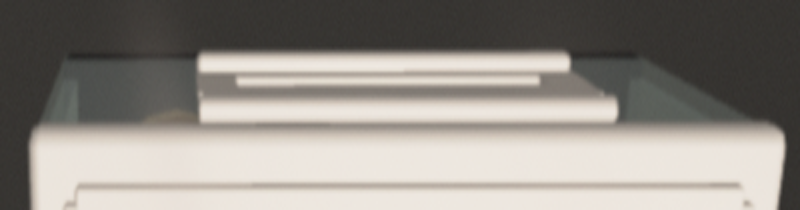

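>>> {"api": "play_rows", "payload": {
  "series": [
    [0,-0.3,-0.3,0,0,0,0],
    [0,-0.52,-0.51,0.1,0,0,0],
    [0,-0.52,-0.51,0.3,0,0,0],
    [0,-0.52,-0.51,0.5,0,0,0],
    [0,-0.52,-0.51,0.65,0,0,0],
    [0,-0.52,-0.51,0.74,0,0,0],
    [0,-0.52,-0.51,0.8,0,0,0],
    [0,-0.52,-0.51,0.8,0,0,0]
  ]
}}

```text
time: 18.4
position: [0.4922, 0.1226, 0.0452]
orientation: [0.975, 0.224, 0.0, -0.001]
ft_force: [0.3, 3.3, -1.0]
grip_width: 0.001
```

```bash
python3 st.py
```

```text
t 18.4 pos [0.4922 0.1226 0.0452] boxframe mm [ -0.7 112.2  45.2] F box [ 1.7  2.9 -1. ] grip 0.001 yawx 0.4521 tilt [0.0004 0.0015]
```

>>> {"api": "play_rows", "payload": {
  "series": [
    [0,0,-0.02,-0.1,0,0,0],
    [0,0,-0.18,-0.1,0,0,0],
    [0,0,-0.18,0.08,0,0,0],
    [0,0,-0.18,0.08,0,0,0],
    [0,0,-0.1,0.08,0,0,0],
    [0,0,-0.03,0.08,0,0,0],
    [0,0,0.02,0.08,0,0,0],
    [0,0,0.04,0.08,0,0,0]
  ]
}}

```text
time: 19.4
position: [0.492, 0.1209, 0.0374]
orientation: [0.974, 0.225, -0.0, -0.002]
ft_force: [-7.5, 12.5, 1.6]
grip_width: -0.005
```

```bash
python3 st.py
```

```text
t 19.4 pos [0.492  0.1209 0.0374] boxframe mm [ -1.6 110.8  37.4] F box [-1.3 14.5  1.6] grip -0.005 yawx 0.4531 tilt [-0.0019  0.0041]
```

>>> {"api": "play_rows", "payload": {
  "series": [
    [0,0,-0.1,0,0,0,0],
    [0,0,-0.2,-0.2,0,0,0],
    [0,0,-0.2,-0.6,0,0,0],
    [0,-0.2,-0.2,-0.88,0,0,0],
    [0,-0.3,-0.2,-0.88,0,0,0],
    [0,-0.3,-0.2,-0.88,0,0,0],
    [0,-0.3,-0.2,-0.88,0,0,0],
    [0,-0.3,-0.2,-0.88,0,0,0]
  ]
}}

```text
time: 20.4
position: [0.4579, 0.1226, 0.1246]
orientation: [0.975, 0.224, -0.001, -0.0]
ft_force: [0.2, -0.3, 0.6]
grip_width: -0.001
```

Run:
```python
from wr import *
g=wcam();cv2.imwrite("pics/w5.png",g["img"][:,:,::-1])
```

```text
t 20.4 pos [0.4579 0.1226 0.1246] boxframe mm [-31.5 127.2 124.6] F box [ 0.  -0.3  0.6] grip -0.001 yawx 0.451 tilt [-0.0011 -0.    ]
```

View pics/w5.png

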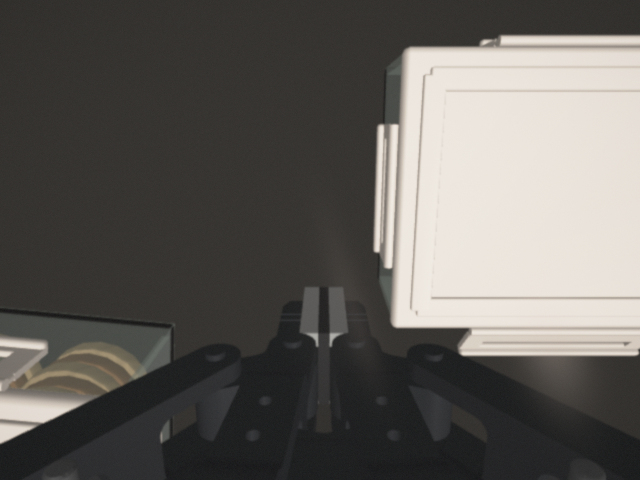

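Run:
```python
from wr import *
g=wcam();p=np.load("pose.npy")
inv=lambda X:Rn.from_euler('z',-p[2]).apply(X-[p[0],p[1],0])*1000
for c in ((406,48),(392,326)): print(inv(back(g,c,.073)).round(1))
for c in ((391,130),): print("hinge",inv(back(g,c,.066)).round(1))
for c in ((378,126),(374,250)): print("lip",inv(back(g,c,.0395)).round(1),inv(back(g,c,.043)).round(1))
```

```text
t 20.45 pos [0.4579 0.1227 0.1247] boxframe mm [-31.5 127.2 124.7] F box [-0.1 -0.6 -0.9] grip -0.004 yawx 0.4511 tilt [-0.001  0.   ]
[63.4 91.7 73. ]
[-64.6  92.   73. ]
hinge [29.9 95.5 66. ]
lip [31.3 98.2 39.5] [31.4 98.6 43. ]
lip [-35.3  98.1  39.5] [-34.2  98.5  43. ]
```

>>> {"api": "play_rows", "payload": {
  "series": [
    [0,-0.2,0.3,0,0,0,0],
    [0,-0.4,0.6,0,0,0,0],
    [0,-0.56,0.9,0,0,0,0],
    [0,-0.56,1,0,0,0,0],
    [0,-0.56,1,0,0,0,0],
    [0,-0.56,1,0,0,0,0],
    [0,-0.56,1,0,0,0,0],
    [0,-0.56,1,0,0,0,0]
  ]
}}

```text
time: 21.5
position: [0.4511, 0.0088, 0.1253]
orientation: [0.975, 0.224, 0.0, -0.0]
ft_force: [-0.1, -0.0, 0.5]
grip_width: -0.003
```

Run:
```python
from wr import *
g=wcam();cv2.imwrite("pics/w6.png",g["img"][:,:,::-1])
```

```text
t 21.5 pos [0.4511 0.0088 0.1253] boxframe mm [-87.3  27.7 125.3] F box [-0.1  0.   0.5] grip -0.003 yawx 0.4522 tilt [-0.      0.0001]
```

View pics/w6.png

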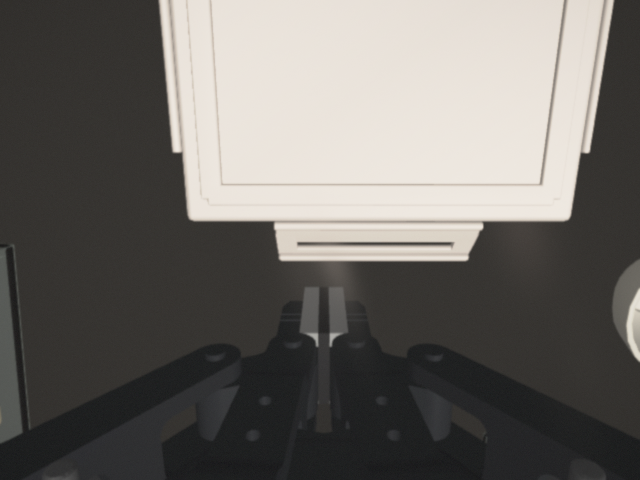

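>>> {"api": "play_rows", "payload": {
  "series": [
    [0,0,0.2,0,0,0,0],
    [0,0,0.27,0.2,0,0,0],
    [0,0,0.27,0.4,0,0,0],
    [0,0,0.27,0.5,0,0,0],
    [0,0,0.27,0.6,0,0,0],
    [0,0,0.27,0.7,0,0,0],
    [0,0,0.27,0.79,0,0,0],
    [0,0,0.27,0.79,0,0,0]
  ]
}}

```text
time: 22.55
position: [0.4628, -0.0162, 0.0459]
orientation: [0.975, 0.224, -0.0, 0.0]
ft_force: [-0.9, -0.8, 1.2]
grip_width: -0.002
```

```bash
python3 st.py
```

```text
t 22.55 pos [ 0.4628 -0.0162  0.0459] boxframe mm [-87.7   0.1  45.9] F box [-1.2 -0.3  1.2] grip -0.002 yawx 0.4511 tilt [-0.0005 -0.0002]
```

>>> {"api": "play_rows", "payload": {
  "series": [
    [0,-0.03,0,-0.1,0,0,0],
    [0,-0.19,0,-0.1,0,0,0],
    [0,-0.19,0,0.08,0,0,0],
    [0,-0.19,0,0.08,0,0,0],
    [0,-0.1,0,0.08,0,0,0],
    [0,-0.03,0,0.08,0,0,0],
    [0,0.02,0,0.08,0,0,0],
    [0,0.04,0,0.08,0,0,0]
  ]
}}

```text
time: 23.55
position: [0.4653, -0.0149, 0.0382]
orientation: [0.975, 0.223, -0.002, 0.0]
ft_force: [-6.5, -3.5, 5.6]
grip_width: -0.001
```

```bash
python3 st.py
```

```text
t 23.55 pos [ 0.4653 -0.0149  0.0382] boxframe mm [-84.8   0.1  38.2] F box [-7.4 -0.3  5.6] grip -0.001 yawx 0.4507 tilt [-0.003  -0.0012]
```

>>> {"api": "play_rows", "payload": {
  "series": [
    [0,0.01,0,0,0,0,0],
    [0,0.02,0,0,0,0,0],
    [0,0.03,0,0,0,0,0],
    [0,0.04,0,0,0,0,0],
    [0,0.04,0,0,0,0,0],
    [0,0.04,0,0,0,0,0],
    [0,0.04,0,0,0,0,0],
    [0,0.04,0,0,0,0,0]
  ]
}}

```text
time: 24.55
position: [0.4654, -0.0148, 0.0376]
orientation: [0.975, 0.223, -0.005, 0.001]
ft_force: [-12.0, -6.1, 8.2]
grip_width: 0.0
```

```bash
python3 st.py
```

```text
t 24.55 pos [ 0.4654 -0.0148  0.0376] boxframe mm [-84.6   0.2  37.6] F box [-13.4  -0.3   8.2] grip 0.0 yawx 0.4495 tilt [-0.0089 -0.0034]
```

>>> {"api": "play_rows", "payload": {
  "series": [
    [0,-0.1,0,0,0,0,0],
    [0,-0.22,0,-0.2,0,0,0],
    [0,-0.22,0,-0.6,0,0,0],
    [0,-0.1,0.4,-0.88,0,0,0],
    [0,0,0.8,-0.88,0,0,0],
    [0,0,0.8,-0.88,0,0,0],
    [0,0,0.8,-0.88,0,0,0],
    [0,0,0.8,-0.88,0,0,0]
  ]
}}

```text
time: 25.55
position: [0.5044, -0.0835, 0.1261]
orientation: [0.974, 0.224, -0.0, -0.0]
ft_force: [0.4, 0.1, -0.0]
grip_width: -0.002
```

Run:
```python
from wr import *
g=wcam();cv2.imwrite("pics/w7.png",g["img"][:,:,::-1])
```

```text
t 25.55 pos [ 0.5044 -0.0835  0.1261] boxframe mm [-79.5 -78.6 126.1] F box [ 0.4 -0.  -0. ] grip -0.002 yawx 0.4527 tilt [-0.0005  0.0005]
```

View pics/w7.png

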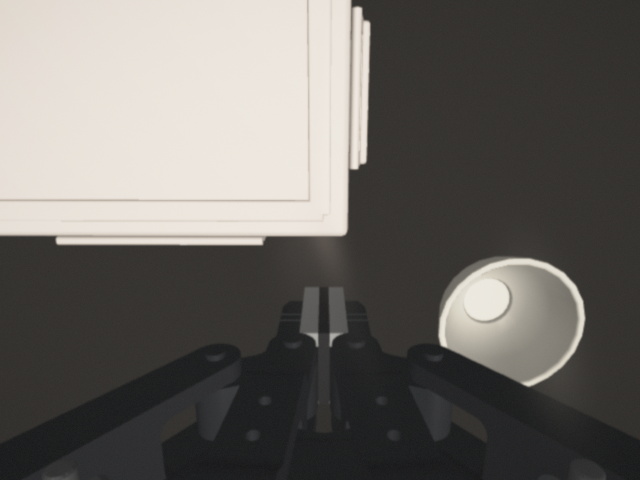

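Run:
```python
from wr import *
g=wcam();p=np.load("pose.npy")
inv=lambda X:Rn.from_euler('z',-p[2]).apply(X-[p[0],p[1],0])*1000
for c in ((351,20),(348,232)): print("lid",inv(back(g,c,.073)).round(1))
for c in ((363,20),(360,165)): print("hinge barrel edge",inv(back(g,c,.066)).round(1))
for c in ((371,25),(367,163)): print("lip",inv(back(g,c,.0395)).round(1),inv(back(g,c,.043)).round(1))
a=cv2.resize(g["img"][0:200,310:410],None,fx=3,fy=3,interpolation=cv2.INTER_CUBIC);cv2.imwrite("pics/c7.png",a[:,:,::-1])
```

```text
t 25.6 pos [ 0.5044 -0.0836  0.1261] boxframe mm [-79.5 -78.7 126.1] F box [-0.3  0.9  0.2] grip 0.004 yawx 0.4527 tilt [-0.0004  0.0003]
lid [ 26.4 -90.9  73. ]
lid [-64.7 -91.3  73. ]
hinge barrel edge [ 27.8 -96.5  66. ]
hinge barrel edge [-34.1 -96.8  66. ]
lip [  31.1 -102.7   39.5] [  30.4 -102.3   43. ]
lip [ -35.6 -102.7   39.5] [ -35.3 -102.4   43. ]
```

View pics/c7.png

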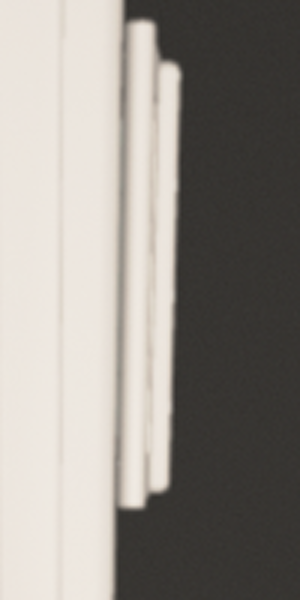

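The near, far and left flaps are shut, with thin profiles. The right lip still stands 3–4 mm proud, so I'll press it again.

>>> {"api": "play_rows", "payload": {
  "series": [
    [0,0.2,0.48,0,0,0,0],
    [0,0.5,0.48,0,0,0,0],
    [0,0.79,0.48,0.2,0,0,0],
    [0,0.79,0.48,0.5,0,0,0],
    [0,0.79,0.48,0.75,0,0,0],
    [0,0.79,0.48,0.89,0,0,0],
    [0,0.79,0.4,0.89,0,0,0],
    [0,0.79,0.31,0.89,0,0,0]
  ]
}}

```text
time: 26.65
position: [0.5899, -0.0774, 0.0382]
orientation: [0.975, 0.224, 0.001, 0.0]
ft_force: [0.9, 0.2, 0.3]
grip_width: -0.001
```

```bash
python3 st.py
```

```text
t 26.65 pos [ 0.5899 -0.0774  0.0382] boxframe mm [   0.2 -110.4   38.2] F box [ 0.9 -0.2  0.3] grip -0.001 yawx 0.4511 tilt [0.0015 0.0001]
```

>>> {"api": "play_rows", "payload": {
  "series": [
    [0,0,-0.02,0,0,0,0],
    [0,0,-0.04,0,0,0,0],
    [0,0,-0.05,0,0,0,0],
    [0,0,-0.06,0,0,0,0],
    [0,0,-0.07,0,0,0,0],
    [0,0,-0.07,0,0,0,0],
    [0,0,-0.07,0,0,0,0],
    [0,0,-0.07,0,0,0,0]
  ]
}}

```text
time: 27.65
position: [0.589, -0.075, 0.0385]
orientation: [0.975, 0.222, 0.002, 0.002]
ft_force: [5.3, -6.9, 2.0]
grip_width: -0.002
```

```bash
python3 st.py
```

```text
t 27.65 pos [ 0.589  -0.075   0.0385] boxframe mm [   0.4 -107.8   38.5] F box [ 1.7 -8.5  2. ] grip -0.002 yawx 0.4483 tilt [ 0.0049 -0.0027]
```

>>> {"api": "play_rows", "payload": {
  "series": [
    [0,0,-0.01,0,0,0,0],
    [0,0,-0.02,0,0,0,0],
    [0,0,-0.03,0,0,0,0],
    [0,0,-0.04,0,0,0,0],
    [0,0,-0.04,0,0,0,0],
    [0,0,-0.04,0,0,0,0],
    [0,0,-0.04,0,0,0,0],
    [0,0,-0.04,0,0,0,0]
  ]
}}

```text
time: 28.65
position: [0.5874, -0.0734, 0.0385]
orientation: [0.975, 0.222, 0.002, 0.003]
ft_force: [7.2, -11.1, 1.2]
grip_width: 0.004
```

```bash
python3 st.py
```

```text
t 28.65 pos [ 0.5874 -0.0734  0.0385] boxframe mm [  -0.4 -105.7   38.5] F box [  1.6 -13.1   1.2] grip 0.004 yawx 0.4468 tilt [ 0.0053 -0.0047]
```

>>> {"api": "play_rows", "payload": {
  "series": [
    [0,0,0.1,0,0,0,0],
    [0,0,0.25,-0.2,0,0,0],
    [0,0,0.25,-0.6,0,0,0],
    [0,-0.2,0.25,-0.88,0,0,0],
    [0,-0.3,0.25,-0.88,0,0,0],
    [0,-0.3,0.25,-0.88,0,0,0],
    [0,-0.3,0.25,-0.88,0,0,0],
    [0,-0.3,0.25,-0.88,0,0,0]
  ]
}}

```text
time: 29.65
position: [0.5686, -0.1033, 0.1244]
orientation: [0.975, 0.224, -0.001, -0.0]
ft_force: [0.6, 1.2, 0.5]
grip_width: 0.002
```

Run:
```python
from wr import *
g=wcam();cv2.imwrite("pics/w8.png",g["img"][:,:,::-1])
```

```text
t 29.65 pos [ 0.5686 -0.1033  0.1244] boxframe mm [ -30.3 -124.3  124.4] F box [1.1 0.9 0.5] grip 0.002 yawx 0.4517 tilt [-0.0013  0.0006]
```

View pics/w8.png

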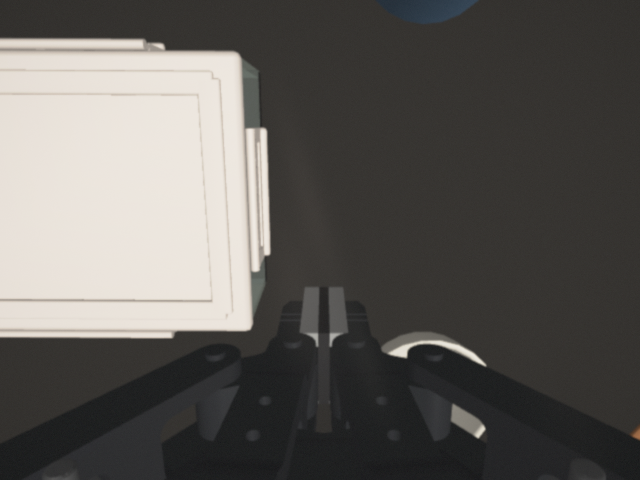

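Run:
```python
from wr import *
g=wcam();p=np.load("pose.npy")
inv=lambda X:Rn.from_euler('z',-p[2]).apply(X-[p[0],p[1],0])*1000
for c in ((240,52),(252,330)): print("lid",inv(back(g,c,.073)).round(1))
for c in ((267,128),(270,254)): print("lip",inv(back(g,c,.0395)).round(1),inv(back(g,c,.043)).round(1))
a=cv2.resize(g["img"][20:345,150:300],None,fx=1.8,fy=1.8,interpolation=cv2.INTER_CUBIC);b=cv2.resize(g["img"][110:290,225:300],None,fx=3.2,fy=3.2,interpolation=cv2.INTER_CUBIC)
h=min(len(a),len(b));cv2.imwrite("pics/c8.png",np.hstack([a[:h],b[:h]])[:,:,::-1])
```

```text
t 29.7 pos [ 0.5686 -0.1033  0.1245] boxframe mm [ -30.3 -124.4  124.5] F box [ 0.3  0.5 -0.1] grip 0.003 yawx 0.4516 tilt [-0.001   0.0006]
lid [ 62.9 -90.2  73. ]
lid [-65.7 -89.9  73. ]
lip [ 31.5 -96.3  39.5] [ 31.5 -96.7  43. ]
lip [-36.5 -95.7  39.5] [-35.4 -96.2  43. ]
```

View pics/c8.png

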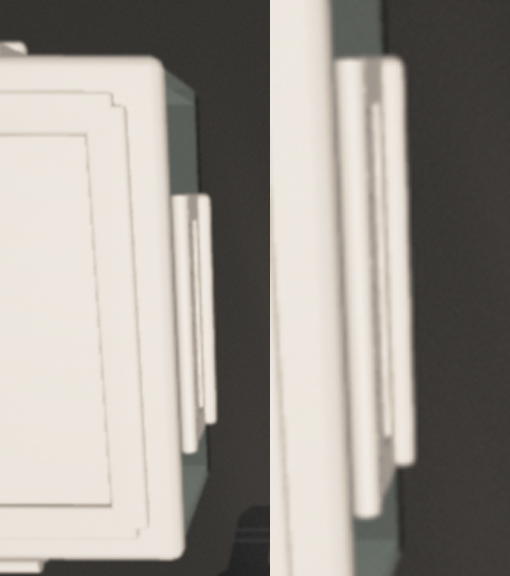

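>>> {"api": "play_rows", "payload": {
  "series": [
    [0,-0.2,0.2,-0.5,0,0,0],
    [0,-0.5,0.5,-0.9,0,0,0],
    [0,-0.8,0.8,-0.9,0,0,0],
    [0,-1,1,-0.9,0,0,0],
    [0,-1,1,-0.9,0,0,0],
    [0,-1,1,-0.9,0,0,0],
    [0,-1,1,-0.9,0,0,0],
    [0,-1,1,-0.9,0,0,0]
  ]
}}

```text
time: 30.75
position: [0.5226, -0.2363, 0.2152]
orientation: [0.974, 0.224, 0.0, -0.0]
ft_force: [0.1, 0.3, 0.1]
grip_width: -0.003
```

>>> {"api": "play_rows", "payload": {
  "series": [
    [0,-0.3,0.3,0,0,0,0],
    [0,-0.6,0.6,0,0,0,0],
    [0,-0.9,0.9,0,0,0,0],
    [0,-1,1,0,0,0,0],
    [0,-1,1,0,0,0,0],
    [0,-1,1,0,0,0,0],
    [0,-1,1,0,0,0,0],
    [0,-1,1,0,0,0,0]
  ]
}}

```text
time: 31.75
position: [0.4763, -0.37, 0.2154]
orientation: [0.975, 0.224, 0.0, -0.0]
ft_force: [-0.8, 0.1, 0.1]
grip_width: 0.005
```

Run:
```python
from st import *
st()
t=get_image("top");s=get_image("side")
a=cv2.resize(t["img"][165:285,225:365],None,fx=2.8,fy=2.8,interpolation=cv2.INTER_CUBIC)
b=cv2.resize(s["img"][195:315,220:360],None,fx=2.8,fy=2.8,interpolation=cv2.INTER_CUBIC)
cv2.imwrite("pics/fin.png",np.hstack([a,b])[:,:,::-1]);cv2.imwrite("pics/fint.png",t["img"][:,:,::-1])
for n in "spice_jar mug ramekin tin pepper_mill spray_bottle spatula food_box".split():
  for r in mark_of("side",n)[:1]: print(n,round(r["confidence"],2),back(s,r["centre"],0).round(3))
```

```text
t 31.75 pos [ 0.4763 -0.37    0.2154] boxframe mm [-229.6 -324.3  215.4] F box [-0.6  0.4  0.1] grip 0.005 yawx 0.4525 tilt [0.0002 0.0002]
spice_jar 0.7 [0.6   0.222 0.   ]
mug 0.67 [ 0.741 -0.093  0.   ]
ramekin 0.61 [ 0.522 -0.209  0.   ]
tin 0.63 [0.459 0.38  0.   ]
pepper_mill 0.62 [0.656 0.338 0.   ]
spray_bottle 0.88 [ 0.641 -0.414  0.   ]
spatula 0.71 [ 0.402 -0.391  0.   ]
food_box 0.97 [0.235 0.269 0.   ]
```

View pics/fin.png

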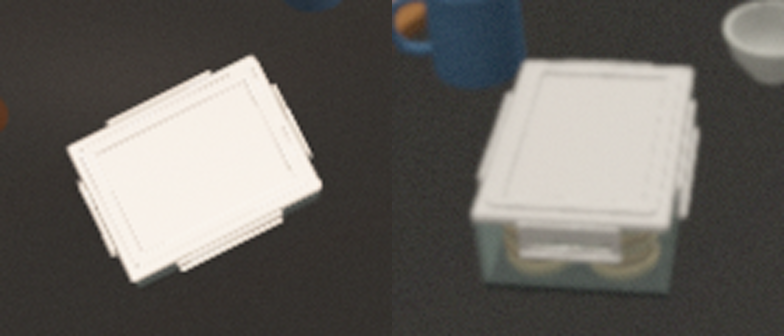

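View pics/fint.png

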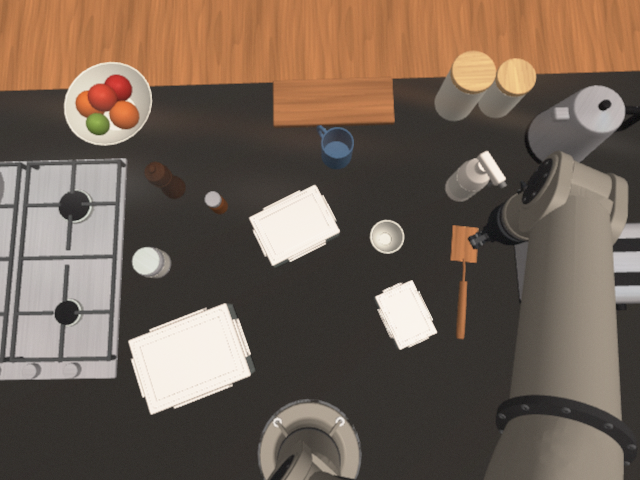

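Run:
```python
from h import *
p=np.load("pose.npy");g=get_image("top")
inv=lambda X:Rn.from_euler('z',-p[2]).apply(X-[p[0],p[1],0])*1000
for nm,c,z in(("lid nr",(321,187),.073),("lid nl",(137,281),.073),("near lip",(283,218),.0395),("near lip",(182,269),.0395),("right lip",(312,158),.0395),("lid fr",(255,57),.073),("far lip",(212,72),.0395),("left lip",(115,255),.0395)):
    print(nm,inv(back(g,np.array(c)/2.8+[225,165]-.3,z)).round(1))
a=cv2.resize(g["img"][185:275,240:350],None,fx=7,fy=6,interpolation=cv2.INTER_CUBIC);cv2.imwrite("pics/fin2.png",a[:,:,::-1])
```

```text
lid nr [-65.4 -85.5  73. ]
lid nl [-65.9  90.6  73. ]
near lip [-70.  -46.8  39.5]
near lip [-69.8  52.5  39.5]
right lip [-33.9 -94.4  39.5]
lid fr [ 63.  -87.6  73. ]
far lip [ 77.1 -50.9  39.5]
left lip [-31.8  99.5  39.5]
```

View pics/fin2.png

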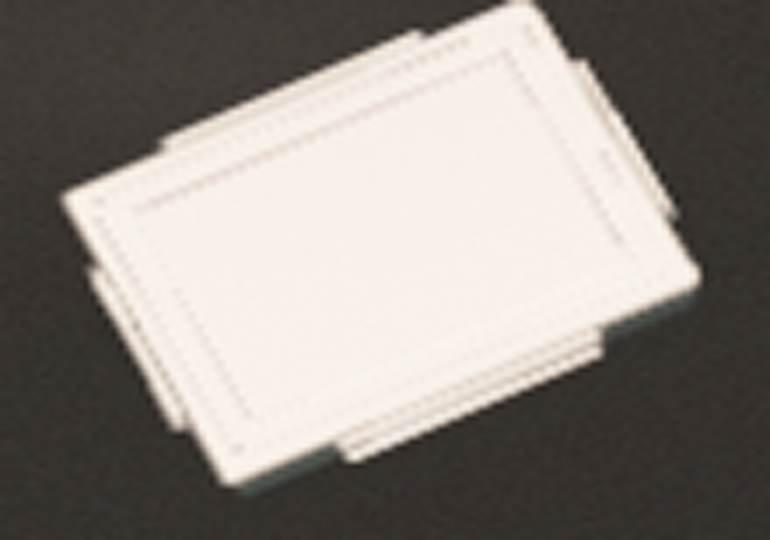

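```bash
python3 -c "
from workcell import *
print(sign_off(), observe()['time'])"
```

```text
the job is handed in; nothing more can be done
the job is handed in; nothing more can be done
```

I folded down and pressed in all four flaps on the middle-sized box, in the order right, far, left, near, and handed the job in just after 32 s. `sign_off` gives no verdict, so I only have my own checks to go on.

- **Right flap:** the first press (9 N) did not click it. The wrist camera still showed its lip about 11.5 mm outside the lid edge. I pressed it again to about 13 N, and the lip then measured about 6 mm outside.
- **Far and left flaps:** after pressing, the wrist camera put their lips about 5.5 to 6.5 mm outside the lid edge, matching a closed flap within the camera's accuracy.
- **Near flap:** the last push was stiff at 13 N. The final top picture puts its lip about 4.5 mm outside the lid edge, slightly below the 8.5 mm the dimensions give, as the other lips also measured.
- **Final pictures:** the top and side views show all four flaps hanging flat, and the box still upright. It moved only a few millimetres.
- **Other things:** the side camera's positions for them agree with the start to within about 13 mm. I put that down to network noise, because the top picture shows none of them moved.
- **Checks that failed:** the last network query for the box returned the large look-alike, so I took the box's position from the lid edges instead. In the final top picture the far lip is hidden behind its hinge, so that flap rests on the wrist view taken right after its press.

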